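# Push the carton home down the guide lane

## Task

On the cutting table, push the cardboard carton with your fingertips into the open mouth of the guide lane and on down between its two low steel rails until it sits fully home, flat against the stop plate at the end. The rails' edges scuff cartons and are easily knocked out of line, so neither the carton nor the robot may touch either rail. Only push the carton along the table, do not pinch, lift or tip it; leave the sewing things around it where they are, and finish with the hand clear.

Things in the scene. Friction and masses are not known exactly. Their poses are not given: they have to be found in the camera images.
- lane: Guide lane fixed to the table, entered from the robot's right towards its left; place and direction vary. Origin: on the table (z = 0), middle of the open mouth; +x straight into the lane, +y to the left rail, z up. Floor is bare table, 220 mm long, 125 mm clear between rails. At its end, 220 mm along +x, is the face of the stop plate (125 mm wide, 45 tall), square across; the carton may touch it.
- rail_left: Left rail: dark steel angle 220 mm long; upright 20 mm high, 4 mm thick, with a flat foot 3 mm high reaching to 22 mm from the inner face, away from the lane. Origin: on the table at the mouth end of the inner face, 62.5 mm to +y of the lane's origin; x runs along the rail to the stop. Fixed to the lane.
- rail_right: Right rail: mirror image of the left one, its inner face 62.5 mm to -y of the lane's origin. Fixed to the lane.
- carton: Closed cardboard carton, tape along its top: 120 mm long (x), 105 wide (y), 80 tall, 0.3 to 0.65 kg, sliding friction 1.5 to 4.5 N. Origin: centre of underside. Starts before the mouth, nose 50 to 80 mm short of it, up to 40 mm off the lane's middle line, turned up to 0.2 rad, its +x roughly along the lane's. Fully home: origin 160 mm in from the lane's. Push it above the low rails.
- cone: Bystander: grey cone of thread, 54 mm across, 100 mm tall, upright; origin centre of its underside.
- jar: Bystander: glass jar with steel cap, 54 mm across, 75 mm tall; origin centre of its underside.
- weight: Bystander: dark steel pattern weight with a knob, 64 mm across, 56 mm tall; origin centre of its underside.
- spool: Bystander: small wooden spool, 42 mm across, 48 mm tall; origin centre of its underside. The cone, jar, weight and spool change places among themselves; one stands beside the left rail, one off to the right of the carton, two behind the carton.
- reel: Bystander: flat white reel of webbing, 120 mm across, 28 mm tall, lying beyond the right rail; origin centre of its underside.
- shears: Bystander: tailor's shears lying flat, 225 mm long, 11 mm high, further out before the mouth; origin at the pivot.
- tape: Bystander: grey tape-measure case, 60 x 60 x 32 mm, beyond the stop plate; origin centre of its underside.
Things that resemble listed ones, but are neither listed nor needed, are in the scene too. Of the things like the carton, leave any that is green or yellow; of the rest the larger one is meant.

How it is judged:
By the outcome, as a careful person would: the job done as asked, in the order asked, and still so for the second after the job is handed in, with the robot touching nothing.
It also fails if it takes over 58 s, if anything falls off the work surface, if the arm or the gripper's body presses on something with over 40 N, if the wrist force passes 120 N, or if a joint passes its speed limit or range.

## Robot

A 6-joint arm with a two-finger parallel gripper is mounted at the origin on the work surface. World frame = base frame: x ahead of the robot, y to its left, z up, the work surface at z = 0. Lengths are in m, angles in rad, forces in N, time in s.
With the tool pointing down it reaches from about 0.35 to 0.925 m from the base axis. Payload 6.4 kg.
Tool frame: the origin (TCP) lies between the finger pads; the fingertips stand bot.tips_ahead ahead of it and the grasp point (between the pads) lies 2 mm behind it (bot.tips_ahead is the distance from the TCP to the fingertips, in m); z points along the fingers, x is the direction in which the jaws open and shut, and the axes are right-handed (so a half turn about z gives the same grasp; the last joint's range is limited). The gripper opens to 85 mm and grips with 20 to 120 N. Pads are 22 mm wide; open, the fingers measure 114 mm over their backs; the gripper's body (76 mm by 85 mm) begins 54 mm behind the grasp point. The pads swing forward as they close: fully open they stand 13 mm farther back than shut.
Start: joints at [-1.362, 0.245, 1.558, -0, 1.339, -0.174], TCP at [0.243, -0.603, 0.248] pointing down, gripper open.
Joint ranges: [-3.13, 3.13], [-1.02, 2.26], [0.13, 2.54], [-0.95, 4.09], [0.21, 2.88], [-2.74, 2.74]. Speed limits (rad/s): [2.57, 2.57, 3.14, 3.14, 3.14, 3.14].

## Interface

Orientations are given as a unit quaternion [x, y, z, w].
In Python, from cell import bot gives the robot as it stands. The module is installed in compiled form; this text tells all that it offers.
- The arm moves only by the tool play_rows, never from a script. Its argument "steps" is a list of rows, each a list of 3 entries, a list of its own where there are three numbers: the opening, from 0 (shut) to 1 (fully open), then the shift along the tool's x, y, z in m, then the turn, a rotation vector about the tool's x, y, z in degrees. A call has exactly 5 rows; each row is the pose to reach, as a shift and turn from the pose measured when the call began, along the tool's axes at that moment; what a row does not reach only later rows make up. A row lasts 1/10 s, in which the tool goes at most 50 mm and 8.59 degrees, less where a joint would pass 70% of its speed; a pose out of reach is approached as far as the arm can. A call with a gripper value outside its range is refused whole. The fingers move at their own pace and stop on an object; "force" is the grip in N (left out, the last holds). Time passes only in rows, so rows that repeat a pose let the fingers close, or fill a call up. It gives the time, the measured TCP pose, the force and the opening at its end, in the units of the state.
- bot.observe(): the state, without advancing time (a new reading comes with each control period).
- bot.snapshot(name): name is "scene" or "top" or "wrist"; returns the picture (420x560x3 uint8, blue, green, red); there is no depth.
- bot.camera_params(name): a dict with "mtx" (3x3 intrinsics, pixels), "extrinsics" (4x4, takes a point from camera to world coordinates); the wrist camera has in their place "tool_from_camera" (4x4, takes a point from camera to tool coordinates, whose origin is the TCP and whose axes are the tool frame's). Camera axes: x right, y up, looking along -z (the intrinsics and any distortion apply to the point x, -y, -z); pixel columns grow to the right and rows downward; lengths in m; the calibration is good to about 2 mm. A picture is of the moment at which its call begins: read the wrist's pose just before it. camera_params takes no time and is no camera call.
- bot.finish_job(): hands the job in, once; it reports no verdict.
Trained networks look in the newest picture that a camera, given by its name, has taken for a name from the list of things; names that differ only in an ending like _2 or _b are one class to them, and where a whole thing is asked for, a point or a joint stands for the part that bears it (a point fixed in the world has none). Each returns a list of dicts, best first, with "conf" (0 to 1); they miss things now and then, are a little off and sometimes report something else, mostly with a low value. They report only what shows in the picture. A call takes as long as a camera call. They do not tell look-alikes from the thing itself.
- bot.look_for(camera, name): "location" ([x, y, z] in m, in world coordinates, good to about 4 mm: the middle of the surface that is visible of it).
The state is a dict: "t": time; "joint_pos": joint angles; "joint_vel": joint speeds; "joint_torque": joint torques, N m; "eef_pos": TCP position; "orientation": TCP orientation; "wrist_force": force on the tool from outside, world axes, zero at the start; "torque": the same for the moment, N m; "finger_gap": finger opening in m.
Only numpy, scipy, OpenCV 4.12 (cv2) and the standard library are available. Lean on these libraries where they do the work, as an engineer would, in place of code of your own. Each camera call takes 0.05 s, during which the arm holds its last target. There are 200 camera calls.

## Working session

There is one attempt and no reset: what is moved stays moved. The work goes in short steps, Python scripts to look and compute and a tool call to move; the robot and the scene stay as the last step left them, time stands still between calls to the robot, and variables do not carry over. Pictures are saved under pics/ and viewed, about 8 in all and at most 12, crops included, and the job is handed in when it is done.

Besides the shell and the picture viewer there is one more tool, called after ">>>" in YAML: its name, and indented under it one key for each argument. play_rows: Moves the arm, as the interface text tells. Its arguments: {"type":"object","properties":{"steps":{"type":"array"},"force":{"type":"number"}},"required":["steps"]}

```bash
mkdir -p pics; cat > h.py <<'E'
import numpy as np, cv2
from cell import bot
def proj(cam,P):
    c=bot.camera_params(cam);E=np.array(c["extrinsics"]);p=np.linalg.inv(E)@np.append(P,1)
    u=np.array(c["mtx"])@np.array([p[0],-p[1],-p[2]]);return u[:2]/u[2]
def unproj(cam,uv,z):
    c=bot.camera_params(cam);E=np.array(c["extrinsics"])
    d=np.linalg.inv(np.array(c["mtx"]))@np.array([uv[0],uv[1],1.]);d=E[:3,:3]@np.array([d[0],-d[1],-d[2]])
    o=E[:3,3];return o+d*(z-o[2])/d[2]
E
python3 - <<'E'
from h import *
s=bot.observe();print(s,bot.tips_ahead)
for c in("top","scene"):
    cv2.imwrite(f"pics/{c}1.png",bot.snapshot(c)); print(c,{k:np.round(v,3).tolist() if not isinstance(v,(str,)) else v for k,v in bot.camera_params(c).items()})
for n in("carton","rail_left","rail_right","lane","cone","jar","weight","spool","reel","shears","tape"):
    print(n,[(np.round(d["location"],3).tolist(),round(d["conf"],2)) for d in bot.look_for("top",n)][:4])
E
```

```text
{'t': 0.0, 'joint_pos': array([-1.36208009e+00,  2.45823003e-01,  1.55902920e+00, -2.23213928e-05,
        1.33872727e+00, -1.74083085e-01]), 'joint_vel': array([-0.00012217,  0.00195546,  0.00068974,  0.00133637, -0.00205646,
        0.00128491]), 'joint_torque': array([-1.06811542e-03, -4.29517758e+01, -3.26125181e+01, -1.29490513e-04,
        5.38878579e-03,  1.41077217e-05]), 'eef_pos': array([ 0.24268457, -0.60241508,  0.24716643]), 'orientation': array([ 8.28710465e-01, -5.59676673e-01, -7.22050564e-04, -6.82369211e-04]), 'wrist_force': array([ 0.03153967, -0.51687523, -0.50593527]), 'torque': array([-0.04778434,  0.0113703 ,  0.04305125]), 'finger_gap': 0.08582625257125394} 0.017
top {'mtx': [[524.46, 0.0, 281.558], [0.0, 524.46, 213.381], [0.0, 0.0, 1.0]], 'extrinsics': [[0.013, 0.997, -0.07, 0.462], [-1.0, 0.013, -0.001, -0.08], [-0.001, 0.07, 0.998, 1.194], [0.0, 0.0, 0.0, 1.0]]}
scene {'mtx': [[420.556, 0.0, 276.548], [0.0, 420.556, 209.022], [0.0, 0.0, 1.0]], 'extrinsics': [[0.548, -0.683, 0.483, 1.067], [0.837, 0.453, -0.307, -0.42], [-0.009, 0.572, 0.82, 0.912], [0.0, 0.0, 0.0, 1.0]]}
carton [([0.752, -0.162, 0.061], 0.94), ([0.578, -0.106, 0.077], 0.9), ([0.399, -0.081, 0.076], 0.87), ([0.288, -0.23, 0.056], 0.84)]
rail_left [([0.489, 0.117, -0.0], 0.8), ([0.432, 0.07, 0.053], 0.59)]
rail_right [([0.631, 0.117, 0.005], 0.82), ([0.499, -0.409, 0.007], 0.57)]
lane [([0.56, 0.176, 0.004], 0.77)]
cone [([0.433, 0.067, 0.051], 0.91), ([0.753, 0.133, 0.026], 0.48)]
jar [([0.43, -0.246, 0.074], 0.87)]
weight [([0.634, -0.317, 0.03], 0.92), ([0.754, 0.13, 0.03], 0.42)]
spool [([0.768, -0.031, 0.048], 0.71)]
reel [([0.756, 0.129, 0.027], 0.84)]
shears [([0.496, -0.406, 0.008], 0.87)]
tape [([0.505, 0.328, 0.032], 0.66)]
```

View pics/top1.png

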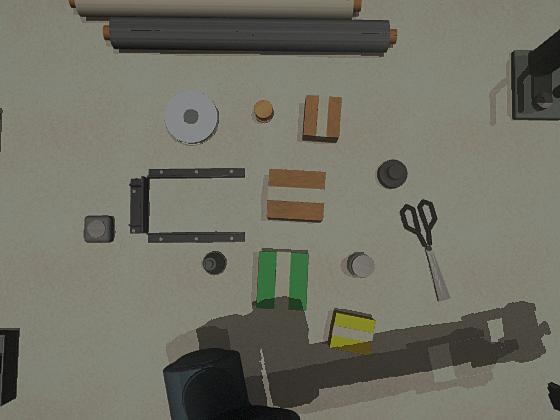

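View pics/scene1.png

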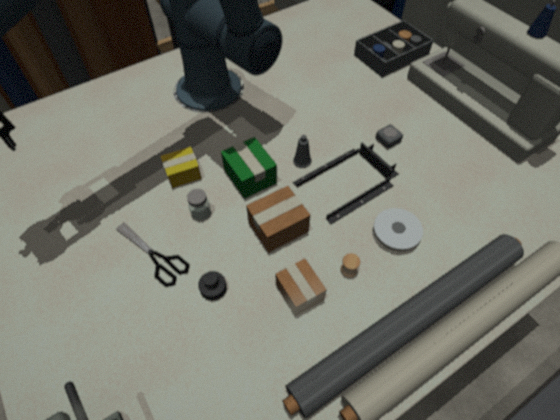

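The top view shows the wanted carton (larger brown, px 267–325 × 170–221), with the mouth of the lane to its left at column 245 and rails at rows 173 and 238. The scene view agrees. Next I zoom in for corners.

```bash
python3 - <<'E'
from h import *
im=cv2.imread("pics/top1.png")
c=im[155:255,125:335];cv2.imwrite("pics/crop1.png",cv2.resize(c,None,fx=3.8,fy=3.8,interpolation=cv2.INTER_CUBIC))
E
```

```text
(no output)
```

View pics/crop1.png

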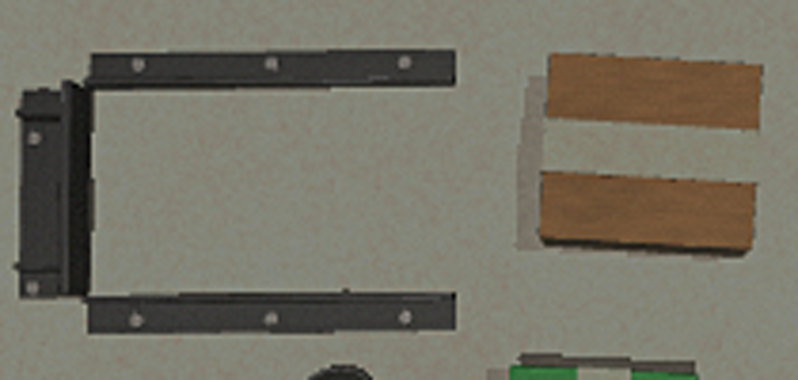

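```bash
cat >> h.py <<'E'
from scipy.ndimage import gaussian_filter
def edge(g,p0,p1,n=24,half=5):
    """sub-pixel strongest edge line near segment p0-p1; returns two refined end points"""
    p0,p1=np.array(p0,float),np.array(p1,float);d=(p1-p0)/np.linalg.norm(p1-p0);nn=np.array([-d[1],d[0]])
    t=np.arange(-half,half+.01,.1);pts=[]
    for a in np.linspace(.1,.9,n):
        q=p0+a*(p1-p0)+t[:,None]*nn
        v=cv2.remap(g,q[:,0].astype(np.float32)[None],q[:,1].astype(np.float32)[None],cv2.INTER_LINEAR)[0]
        v=gaussian_filter(v,5);k=np.argmax(abs(np.diff(v)));pts.append(p0+a*(p1-p0)+(t[k]+.05)*nn)
    vx,vy,x,y=cv2.fitLine(np.array(pts,np.float32),cv2.DIST_HUBER,0,.01,.01).ravel()
    o=np.array([x,y]);e=np.array([vx,vy]);return o+e*((p0-o)@e),o+e*((p1-o)@e)
E
python3 - <<'E'
from h import *
im=cv2.imread("pics/top1.png").astype(np.float32);g=im.mean(2);b=im[:,:,0]
f=lambda u,v:(125+u/3.8,155+v/3.8)
def show(n,g,a,c,z,half=2.5):
    P=[unproj("top",q,z)[:2] for q in edge(g,f(*a),f(*c),half=half)];print(n,np.round(P,4).tolist(),"ang",np.round(np.degrees(np.arctan2(*(P[1]-P[0])[::-1])),2))
show("R inner z0",g,(100,87),(450,87),0);show("L inner z.02",g,(100,293),(450,293),.02)
show("R outer foot z3",g,(100,52),(450,52),.003);show("L outer foot",g,(100,332),(450,332),.003)
show("mouth R",g,(456,52),(456,84),.003);show("mouth L",g,(456,295),(456,328),.003)
show("stop",g,(92,100),(92,280),.0)
b=im[:,:,2]-im[:,:,0]
show("c right",b,(549,53),(762,65),.08);show("c left",b,(540,238),(752,249),.08)
show("c noseR",b,(548,56),(546,112),.08);show("c noseL",b,(541,174),(540,232),.08)
show("c backR",b,(761,68),(760,125),.08);show("c backL",b,(756,186),(753,242),.08)
show("tape1",b,(546,117),(758,128),.08);show("tape2",b,(542,171),(756,183),.08)
E
```

```text
R inner z0 [[0.6225, 0.2213], [0.6281, 0.0101]] ang -88.49
L inner z.02 [[0.4997, 0.2126], [0.5034, 0.0063]] ang -88.97
R outer foot z3 [[0.6447, 0.2212], [0.6507, 0.0103]] ang -88.35
L outer foot [[0.4755, 0.216], [0.4808, 0.0072]] ang -88.53
mouth R [[0.6474, 0.0077], [0.628, 0.0072]] ang -178.8
mouth L [[0.501, 0.0049], [0.4813, 0.0046]] ang -178.97
stop [[0.6159, 0.2268], [0.5072, 0.2244]] ang -178.75
c right [[0.6366, -0.0516], [0.631, -0.1717]] ang -92.69
c left [[0.5322, -0.048], [0.5274, -0.1669]] ang -92.31
c noseR [[0.6338, -0.0515], [0.6021, -0.0493]] ang 176.1
c noseL [[0.5669, -0.0488], [0.5345, -0.0462]] ang 175.47
c backR [[0.6286, -0.1697], [0.5963, -0.1694]] ang 179.42
c backL [[0.5618, -0.1667], [0.5303, -0.1656]] ang 178.04
tape1 [[0.5996, -0.0504], [0.5941, -0.1696]] ang -92.67
tape2 [[0.5692, -0.0486], [0.564, -0.1688]] ang -92.47
```

```bash
cat >> h.py <<'E'
from scipy.spatial.transform import Rotation as Ro
M=np.array([.5657,.006]);A=np.radians(91.45);d=np.array([np.cos(A),np.sin(A)]);n=np.array([-d[1],d[0]])
def lane(p): return np.round([(p[:2]-M)@d*1000,(p[:2]-M)@n*1000],1)
def go(s,l,z,yaw):
    """shift/turn in tool axes to lane coords s,l (mm), height z, tool-x angle yaw rel. lane +x (deg)"""
    o=bot.observe();R=Ro.from_quat(o["orientation"]);p=np.array([*(M+s/1000*d+l/1000*n),z])
    T=np.column_stack([[*Ro.from_euler("z",yaw,degrees=True).apply([*d,0])[:2],0],np.zeros(3),[0,0,-1.]]);T[:,1]=np.cross(T[:,2],T[:,0])
    print("t",round(o["t"],2),"at",lane(o["eef_pos"]),np.round(o["eef_pos"],4),"F",np.round(o["wrist_force"],1),"gap",round(o["finger_gap"],4))
    print(" world",np.round(p,4),"shift",np.round(R.inv().apply(p-o["eef_pos"]),4),"turn",np.round((R.inv()*Ro.from_matrix(T)).as_rotvec(degrees=True),2))
E
python3 -c "
from h import *
go(-116,-95,.2,180);go(-116,-95,.055,180)"
```

```text
t 0.65 at [-600.6  338.2] [ 0.2428 -0.603   0.2483] F [ 0.4 -0.3 -0. ] gap 0.0855
 world [ 0.6636 -0.1076  0.2   ] shift [-0.3024 -0.5754  0.0483] turn [ 0.   -0.   20.48]
t 0.65 at [-600.6  338.2] [ 0.2428 -0.603   0.2483] F [ 0.4 -0.3 -0. ] gap 0.0855
 world [ 0.6636 -0.1076  0.055 ] shift [-0.3024 -0.5754  0.1933] turn [ 0.   -0.   20.48]
```

>>> play_rows:
  steps:
    - [0.5,[-0.02,-0.038,0.004],[0,0,4]]
    - [0.5,[-0.042,-0.08,0.008],[0,0,8]]
    - [0.5,[-0.064,-0.122,0.012],[0,0,12]]
    - [0.5,[-0.086,-0.164,0.016],[0,0,16]]
    - [0.5,[-0.108,-0.206,0.02],[0,0,20]]

```text
t: 1.15
eef_pos: [0.3945, -0.4244, 0.2284]
orientation: [0.718, -0.696, 0.0, 0.0]
wrist_force: [-0.1, -0.5, 0.2]
finger_gap: 0.0429
```

```bash
python3 -c "
from h import *
go(-116,-95,.2,180)"
```

```text
t 1.15 at [-425.9  182. ] [ 0.3945 -0.4244  0.2284] F [-0.1 -0.5  0.2] gap 0.0429
 world [ 0.6636 -0.1076  0.2   ] shift [-0.3085 -0.2786  0.0283] turn [-0.02 -0.03  0.29]
```

>>> play_rows:
  steps:
    - [0.5,[-0.035,-0.03,0.003],[0,0,0.3]]
    - [0.5,[-0.07,-0.06,0.006],[0,0,0.3]]
    - [0.5,[-0.105,-0.095,0.01],[0,0,0.3]]
    - [0.5,[-0.14,-0.126,0.012],[0,0,0.3]]
    - [0.5,[-0.175,-0.158,0.015],[0,0,0.3]]

```text
t: 1.65
eef_pos: [0.5483, -0.243, 0.2137]
orientation: [0.716, -0.698, 0.001, -0.0]
wrist_force: [0.4, -0.3, 0.4]
finger_gap: 0.0427
```

```bash
python3 -c "
from h import *
go(-116,-95,.16,180)"
```

```text
t 1.65 at [-248.5   23.7] [ 0.5483 -0.243   0.2137] F [ 0.4 -0.3  0.4] gap 0.0427
 world [ 0.6636 -0.1076  0.16  ] shift [-0.1326 -0.1187  0.0537] turn [-0.06 -0.06 -0.  ]
```

>>> play_rows:
  steps:
    - [0.5,[-0.033,-0.03,0.01],[0,0,0]]
    - [0.5,[-0.066,-0.06,0.02],[0,0,0]]
    - [0.5,[-0.1,-0.09,0.035],[0,0,0]]
    - [0.5,[-0.133,-0.119,0.054],[0,0,0]]
    - [0.5,[-0.133,-0.119,0.054],[0,0,0]]

```text
t: 2.15
eef_pos: [0.6644, -0.1023, 0.1559]
orientation: [0.718, -0.696, -0.002, 0.001]
wrist_force: [-0.6, -0.9, -1.3]
finger_gap: 0.0425
```

```bash
python3 -c "
from h import *
go(-116,-95,.055,180)
cv2.imwrite('pics/w2.png',bot.snapshot('wrist'))"
```

```text
t 2.15 at [-110.8  -95.9] [ 0.6644 -0.1023  0.1559] F [-0.6 -0.9 -1.3] gap 0.0425
 world [ 0.6636 -0.1076  0.055 ] shift [0.0054 0.0006 0.1009] turn [0.19 0.1  0.3 ]
```

View pics/w2.png

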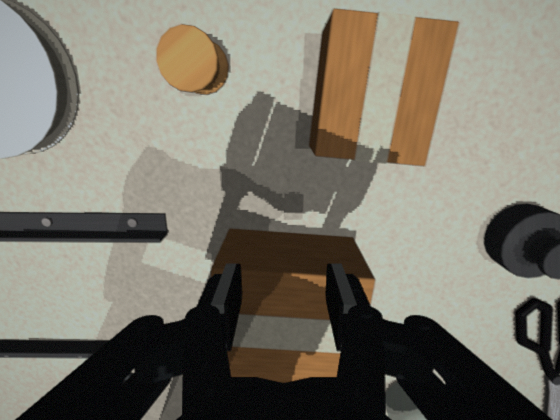

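The wrist view shows the fingers centred on the carton's length, with the carton's right side at row ~230 and the small carton at row 160. I'll check where a straight descent lands in this image.

```bash
python3 -c "
from h import *
c=bot.camera_params('wrist');T=np.array(c['tool_from_camera']);K=np.array(c['mtx'])
def pw(P):
    p=np.linalg.inv(T)@np.append(P,1);u=K@[p[0],-p[1],-p[2]];return np.round(u[:2]/u[2])
print(np.round(T,3).tolist())
for z in(.0,.017,.1,.118,.156):
  for x in(-.035,.035): print(z,x,[pw([x,y,z]).tolist() for y in(-.011,.011)])
"
```

```text
[[1.0, -0.002, 0.001, -0.0], [-0.002, -0.948, -0.319, -0.082], [0.002, 0.319, -0.948, -0.125], [0.0, 0.0, 0.0, 1.0]]
0.0 -0.035 [[206.0, 276.0], [210.0, 317.0]]
0.0 0.035 [[363.0, 276.0], [359.0, 318.0]]
0.017 -0.035 [[214.0, 258.0], [217.0, 297.0]]
0.017 0.035 [[355.0, 259.0], [352.0, 297.0]]
0.1 -0.035 [[238.0, 208.0], [239.0, 235.0]]
0.1 0.035 [[331.0, 208.0], [330.0, 236.0]]
0.118 -0.035 [[241.0, 201.0], [242.0, 227.0]]
0.118 0.035 [[328.0, 202.0], [327.0, 227.0]]
0.156 -0.035 [[246.0, 190.0], [247.0, 213.0]]
0.156 0.035 [[322.0, 190.0], [322.0, 213.0]]
```

>>> play_rows:
  steps:
    - [0.5,[0.004,0,0.025],[0,0,0.3]]
    - [0.5,[0.0054,0,0.055],[0,0,0.3]]
    - [0.5,[0.0054,0,0.085],[0.2,0,0.3]]
    - [0.5,[0.0054,0,0.1],[0.2,0,0.3]]
    - [0.5,[0.0054,0,0.1],[0.2,0.1,0.3]]

```text
t: 2.7
eef_pos: [0.662, -0.1103, 0.0552]
orientation: [0.715, -0.699, -0.001, 0.001]
wrist_force: [-0.7, -0.4, 0.1]
finger_gap: 0.0426
```

```bash
python3 -c "
from h import *
go(-116,-63.5,.055,180)"
```

```text
t 2.7 at [-118.7  -93.4] [ 0.662  -0.1103  0.0552] F [-0.7 -0.4  0.1] gap 0.0426
 world [ 0.6321 -0.1084  0.055 ] shift [-0.0026  0.0299  0.0003] turn [ 0.17 -0.01 -0.15]
```

>>> play_rows:
  steps:
    - [0.5,[-0.002,0.005,0],[0,0,-0.2]]
    - [0.5,[-0.002,0.01,0],[0,0,-0.2]]
    - [0.5,[-0.002,0.015,0],[0,0,-0.2]]
    - [0.5,[-0.002,0.019,0],[0,0,-0.2]]
    - [0.5,[-0.002,0.023,0],[0,0,-0.2]]

```text
t: 3.2
eef_pos: [0.6402, -0.1089, 0.057]
orientation: [0.716, -0.698, 0.001, -0.0]
wrist_force: [2.5, 1.5, 2.5]
finger_gap: 0.0424
```

```bash
python3 -c "
from h import *
go(-116,-63.5,.055,180)"
```

```text
t 3.2 at [-116.8  -71.5] [ 0.6402 -0.1089  0.057 ] F [2.5 1.5 2.5] gap 0.0424
 world [ 0.6321 -0.1084  0.055 ] shift [-0.0008  0.008   0.0019] turn [-0.06 -0.06  0.03]
```

Contact with about 2.5 N; finishing the lateral push, then backing off and up.

>>> play_rows:
  steps:
    - [0.5,[0,0.003,0],[0,0,0]]
    - [0.5,[0,0.006,0],[0,0,0]]
    - [0.5,[0,0.008,0],[0,0,0]]
    - [0.5,[0,0.008,0],[0,0,0]]
    - [0.5,[0,-0.012,0],[0,0,0]]

```text
t: 3.7
eef_pos: [0.6499, -0.1085, 0.0559]
orientation: [0.716, -0.698, -0.001, 0.001]
wrist_force: [0.9, 0.2, 0.1]
finger_gap: 0.0431
```

>>> play_rows:
  steps:
    - [0.5,[0,-0.02,0],[0,0,0]]
    - [0.5,[0,-0.02,-0.03],[0,0,0]]
    - [0.5,[0.02,-0.02,-0.075],[0,0,0]]
    - [0.5,[0.06,-0.01,-0.11],[0,0,-8]]
    - [0.5,[0.1,0.01,-0.11],[0,0,-16]]

```text
t: 4.2
eef_pos: [0.6455, -0.2101, 0.1718]
orientation: [0.809, -0.588, 0.003, 0.001]
wrist_force: [0.6, -1.5, -0.1]
finger_gap: 0.0426
```

```bash
python3 - <<'E'
from h import *
go(-240,0,.15,-90)
im=bot.snapshot("top");cv2.imwrite("pics/top3.png",im)
cv2.imwrite("pics/crop3.png",cv2.resize(im[145:265,125:385],None,fx=3,fy=3,interpolation=cv2.INTER_CUBIC))
print(bot.look_for("top","carton"))
E
```

```text
t 4.2 at [-218.1  -74.3] [ 0.6455 -0.2101  0.1718] F [ 0.6 -1.5 -0.1] gap 0.0426
 world [ 0.5718 -0.2339  0.15  ] shift [-0.0003  0.0775  0.0216] turn [  0.12  -0.36 -73.46]
[{'location': [0.7592, -0.1509, 0.0599], 'conf': 0.77}, {'location': [0.2857, -0.2323, 0.0588], 'conf': 0.64}, {'location': [0.4958, -0.4065, 0.0079], 'conf': 0.6}, {'location': [0.5785, -0.0753, 0.076], 'conf': 0.58}, {'location': [0.5572, 0.1739, 0.0037], 'conf': 0.58}]
```

View pics/crop3.png

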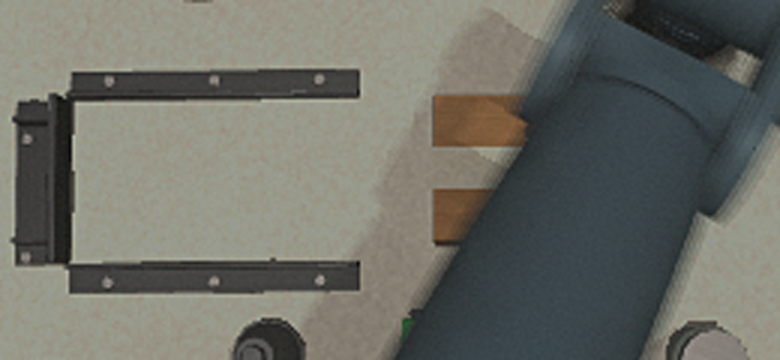

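The carton's nose is at column ~433 of the crop, square and centred between the rails. Next I turn the hand and go behind it.

>>> play_rows:
  steps:
    - [0.5,[0.005,0.015,0],[0,0,-8]]
    - [0.5,[0.005,0.03,0],[0,0,-16]]
    - [0.5,[0.003,0.045,0],[0,0,-24]]
    - [0.5,[0,0.06,0],[0,0,-32]]
    - [0.5,[0,0.0775,0],[0,0,-40]]

```text
t: 4.8
eef_pos: [0.5658, -0.2357, 0.1661]
orientation: [0.96, -0.279, -0.003, 0.002]
wrist_force: [-0.3, 0.6, 0.8]
finger_gap: 0.0424
```

>>> play_rows:
  steps:
    - [0.5,[0,0,0],[0,0,-8]]
    - [0.5,[0,0,0],[0,0,-16]]
    - [0.5,[0,0,0],[0,0,-24]]
    - [0.5,[0,0,0],[0,0,-32]]
    - [0.5,[0,0,0],[0,0,-34]]

```text
t: 5.3
eef_pos: [0.5648, -0.2347, 0.1645]
orientation: [1.0, 0.015, -0.005, -0.0]
wrist_force: [-0.7, -0.3, 0.3]
finger_gap: 0.043
```

```bash
python3 - <<'E'
from h import *
go(-210,0,.055,-90)
im=bot.snapshot("top")
cv2.imwrite("pics/crop4.png",cv2.resize(im[145:265,125:385],None,fx=3,fy=3,interpolation=cv2.INTER_CUBIC))
E
```

```text
t 5.3 at [-240.6    7. ] [ 0.5648 -0.2347  0.1645] F [-0.7 -0.3  0.3] gap 0.043
 world [ 0.571  -0.2039  0.055 ] shift [ 0.0084 -0.0304  0.1095] turn [-0.05  0.63  0.33]
```

View pics/crop4.png

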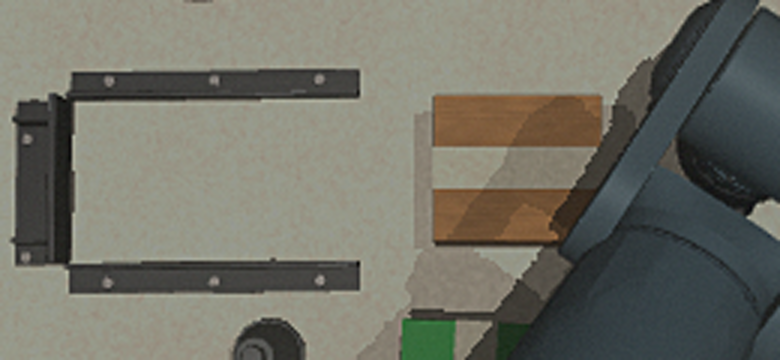

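```bash
python3 - <<'E'
from h import *
im=bot.snapshot("top").astype(np.float32);b=im[:,:,2]/(im[:,:,0]+20)*100
f=lambda u,v:(125+u/3,145+v/3)
for nm,a,c in(("right",(434,96),(600,95)),("left",(434,242),(555,242)),("t1",(434,146),(580,146)),("t2",(434,189),(580,189)),("nose",(433,98),(433,144))):
    P=[unproj("top",q,.08)[:2] for q in edge(b,f(*a),f(*c),half=2.5)];v=P[1]-P[0]
    print(nm,lane(P[0]),lane(P[1]),"yaw",round(np.degrees(np.arctan2(v@n,v@d))%180,2))
E
```

```text
right [-59.5 -52.2] [-178.   -50.8] yaw 179.31
left [-58.5  50.7] [-144.2   53.7] yaw 178.02
t1 [-59.1 -15.7] [-163.1  -14.4] yaw 179.29
t2 [-58.8  14.4] [-162.5   15.7] yaw 179.29
nose [-59.1 -49.6] [-58.7 -16.6] yaw 89.39
```

Carton: on the middle line within 1 mm, yaw −0.7°. Descending behind it.

>>> play_rows:
  steps:
    - [0.5,[0.008,-0.03,0.02],[0,0.3,0.3]]
    - [0.5,[0.008,-0.03,0.05],[0,0.6,0.3]]
    - [0.5,[0.008,-0.03,0.08],[0,0.6,0.3]]
    - [0.5,[0.008,-0.03,0.109],[0,0.6,0.3]]
    - [0.5,[0.008,-0.03,0.109],[0,0.6,0.3]]

```text
t: 5.9
eef_pos: [0.5672, -0.2021, 0.0504]
orientation: [1.0, 0.011, -0.005, -0.003]
wrist_force: [-0.1, 0.4, -1.1]
finger_gap: 0.0429
```

```bash
python3 - <<'E'
from h import *
go(-130,0,.055,-90)
E
```

```text
t 5.9 at [-208.1    3.7] [ 0.5672 -0.2021  0.0504] F [-0.1  0.4 -1.1] gap 0.0429
 world [ 0.569 -0.124  0.055] shift [ 0.0034 -0.0781 -0.0042] turn [-0.37  0.55 -0.21]
```

>>> play_rows:
  steps:
    - [0.5,[0.003,-0.01,-0.004],[-0.3,0.5,-0.2]]
    - [0.5,[0.003,-0.018,-0.004],[-0.3,0.5,-0.2]]
    - [0.5,[0.003,-0.026,-0.004],[-0.3,0.5,-0.2]]
    - [0.5,[0.003,-0.035,-0.004],[-0.3,0.5,-0.2]]
    - [0.5,[0.003,-0.044,-0.004],[-0.3,0.5,-0.2]]

```text
t: 6.4
eef_pos: [0.5705, -0.1583, 0.0564]
orientation: [1.0, 0.013, 0.001, 0.001]
wrist_force: [1.3, -4.7, 4.2]
finger_gap: 0.0427
```

```bash
cat > m.py <<'E'
from h import *
import sys
def meas(rear):
    """rear: hand s front (mm) -> expected carton; find tape/side edges from prediction"""
    im=bot.snapshot("top").astype(np.float32);b=im[:,:,2]/(im[:,:,0]+20)*100
    w=lambda s,l:proj("top",[*(M+s/1000*d+l/1000*n),.08])
    for nm,l in(("right",-52.5),("t1",-15),("t2",15)):
        P=[unproj("top",q,.08)[:2] for q in edge(b,w(rear+116,l),w(rear+60,l),half=3)];v=P[1]-P[0]
        print(nm,lane(P[0]),lane(P[1]),"yaw",round(np.degrees(np.arctan2(v@n,v@d))%180-180,2))
    for l in(-34,34):
        P=[unproj("top",q,.08)[:2] for q in edge(b,w(rear+120,l-12),w(rear+120,l+12),half=5)];print("nose",lane(P[0]),lane(P[1]))
    return im
E
python3 - <<'E'
from m import *
go(-130,0,.055,-90); r=lane(bot.observe()["eef_pos"])[0]+11
meas(r)
E
```

```text
t 6.4 at [-164.4   -0.7] [ 0.5705 -0.1583  0.0564] F [ 1.3 -4.7  4.2] gap 0.0427
 world [ 0.569 -0.124  0.055] shift [-0.0007 -0.0344  0.0014] turn [ 0.08 -0.13  0.01]
right [-37.4 -52.4] [-93.4 -51.8] yaw -0.61
t1 [-37.4 -15.8] [-93.4 -15.5] yaw -0.4
t2 [-37.4  14.7] [-93.4  14.4] yaw -179.71
nose [-35.7 -46. ] [-35.4 -22. ]
nose [-35.4  22. ] [-35.9  45.9]
```

>>> play_rows:
  steps:
    - [0.5,[-0.0005,-0.012,0.001],[0,0,0]]
    - [0.5,[-0.0005,-0.024,0.001],[0,0,0]]
    - [0.5,[-0.0005,-0.036,0.001],[0,0,0]]
    - [0.5,[-0.0005,-0.048,0.001],[0,0,0]]
    - [0.5,[-0.0005,-0.06,0.001],[0,0,0]]

```text
t: 6.95
eef_pos: [0.5692, -0.0969, 0.0563]
orientation: [1.0, 0.013, 0.002, 0.001]
wrist_force: [-0.1, -5.4, 5.8]
finger_gap: 0.0427
```

```bash
python3 - <<'E'
from m import *
go(-40,0,.055,-90); r=lane(bot.observe()["eef_pos"])[0]+9
meas(r)
E
```

```text
t 6.95 at [-103.    -0.9] [ 0.5692 -0.0969  0.0563] F [-0.1 -5.4  5.8] gap 0.0427
 world [ 0.5667 -0.034   0.055 ] shift [-0.0008 -0.063   0.0012] turn [ 0.1  -0.22  0.05]
right [ 22.  -52.9] [-34.  -52.5] yaw -0.36
t1 [ 22.  -16.5] [-34.  -16.1] yaw -0.4
t2 [22.  15.1] [-34.   15.7] yaw -0.62
nose [ 24.7 -46. ] [ 24.8 -22. ]
nose [24.8 22. ] [25. 46.]
```

>>> play_rows:
  steps:
    - [0.5,[-0.001,-0.012,0.001],[0,0,0]]
    - [0.5,[-0.001,-0.024,0.001],[0,0,0]]
    - [0.5,[-0.001,-0.036,0.001],[0,0,0]]
    - [0.5,[-0.001,-0.048,0.001],[0,0,0]]
    - [0.5,[-0.001,-0.06,0.001],[0,0,0]]

```text
t: 7.5
eef_pos: [0.5672, -0.0351, 0.0562]
orientation: [1.0, 0.014, 0.003, 0.001]
wrist_force: [0.4, -5.9, 5.3]
finger_gap: 0.0426
```

```bash
python3 - <<'E'
from m import *
go(20,0,.055,-90); r=lane(bot.observe()["eef_pos"])[0]+9
meas(r)
E
```

```text
t 7.5 at [-41.1  -0.4] [ 0.5672 -0.0351  0.0562] F [ 0.4 -5.9  5.3] gap 0.0426
 world [0.5652 0.026  0.055 ] shift [-0.0003 -0.0611  0.0011] turn [ 0.11 -0.31  0.1 ]
right [ 83.8 -50.9] [ 28.  -53.6] yaw -177.27
t1 [ 83.8 -14.1] [ 28.1 -17.9] yaw -176.16
t2 [83.9 15.4] [27.9 13.8] yaw -178.35
nose [ 86.7 -46. ] [ 86.7 -22. ]
nose [90.5 23.5] [79.9 41.2]
```

```bash
python3 - <<'E'
from m import *
im=bot.snapshot("top")
cv2.imwrite("pics/crop5.png",cv2.resize(im[155:255,125:325],None,fx=4,fy=4,interpolation=cv2.INTER_CUBIC))
E
```

```text
(no output)
```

View pics/crop5.png

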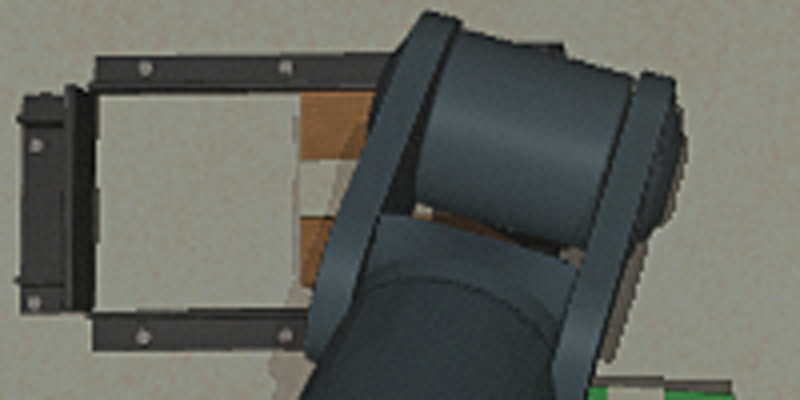

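The arm hides most of the carton. Its nose (column 300 at both ends) is square to the lane, so the odd yaw reading came from the occlusion. I keep pushing.

>>> play_rows:
  steps:
    - [0.5,[-0.0005,-0.012,0.001],[0,0,0]]
    - [0.5,[-0.0005,-0.024,0.001],[0,0,0]]
    - [0.5,[-0.0005,-0.036,0.001],[0,-0.3,0]]
    - [0.5,[-0.0005,-0.048,0.001],[0,-0.3,0]]
    - [0.5,[-0.0005,-0.06,0.001],[0,-0.3,0]]

```text
t: 8.1
eef_pos: [0.5655, 0.0267, 0.0561]
orientation: [1.0, 0.014, 0.001, 0.0]
wrist_force: [0.2, -6.1, 6.5]
finger_gap: 0.0429
```

```bash
python3 - <<'E'
from m import *
go(90,0,.055,-90); r=lane(bot.observe()["eef_pos"])[0]+9
im=meas(r)
cv2.imwrite("pics/crop6.png",cv2.resize(im[155:255,125:325],None,fx=4,fy=4,interpolation=cv2.INTER_CUBIC))
E
```

```text
t 8.1 at [20.7 -0.3] [0.5655 0.0267 0.0561] F [ 0.2 -6.1  6.5] gap 0.0429
 world [0.5634 0.096  0.055 ] shift [-0.0001 -0.0693  0.0011] turn [ 0.05 -0.08  0.16]
right [145.7 -53.2] [ 89.8 -50.5] yaw -2.71
t1 [145.7 -15.9] [ 89.8 -12.7] yaw -3.3
t2 [145.7  15.5] [89.9 18.6] yaw -3.21
nose [148.5 -46. ] [148.5 -22. ]
nose [145.4  23.2] [151.5  45.5][ WARN:0@3.750] global loadsave.cpp:1063 imwrite_ Unsupported depth image for selected encoder is fallbacked to CV_8U.
```

View pics/crop6.png

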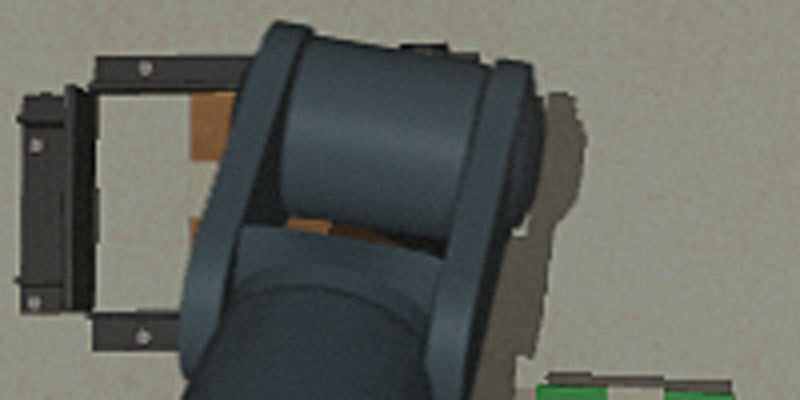

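The nose is square at s = 148 mm (column 190), lateral still right.

>>> play_rows:
  steps:
    - [0.5,[0,-0.012,0.001],[0,0,0.1]]
    - [0.5,[0,-0.024,0.001],[0,0,0.1]]
    - [0.5,[0,-0.036,0.001],[0,0,0.1]]
    - [0.5,[0,-0.048,0.001],[0,0,0.1]]
    - [0.5,[0,-0.058,0.001],[0,0,0.1]]

```text
t: 8.65
eef_pos: [0.564, 0.0867, 0.0561]
orientation: [1.0, 0.014, 0.001, 0.0]
wrist_force: [0.4, -6.1, 7.0]
finger_gap: 0.0427
```

```bash
python3 - <<'E'
from m import *
go(92,0,.055,-90); r=lane(bot.observe()["eef_pos"])[0]+9
im=meas(r)
E
```

```text
t 8.65 at [80.7 -0.4] [0.564  0.0867 0.0561] F [ 0.4 -6.1  7. ] gap 0.0427
 world [0.5634 0.098  0.055 ] shift [-0.0004 -0.0113  0.0011] turn [ 0.04 -0.14  0.13]
right [205.7 -53.1] [149.8 -54.8] yaw -178.31
t1 [205.7 -13.2] [149.7 -12.9] yaw -0.31
t2 [205.7  15.3] [150.1  20.4] yaw -5.15
nose [209.2 -46. ] [209.9 -22. ]
nose [214.8  29.1] [203.5  37.3]
```

>>> play_rows:
  steps:
    - [0.5,[0,-0.003,0.001],[0,0,0]]
    - [0.5,[0,-0.005,0.001],[0,0,0]]
    - [0.5,[0,-0.007,0.001],[0,0,0]]
    - [0.5,[0,-0.009,0.001],[0,0,0]]
    - [0.5,[0,-0.0105,0.001],[0,0,0]]

```text
t: 9.2
eef_pos: [0.564, 0.0964, 0.0561]
orientation: [1.0, 0.015, 0.001, 0.003]
wrist_force: [-2.1, -20.9, 9.0]
finger_gap: 0.0426
```

>>> play_rows:
  steps:
    - [0.5,[0,-0.001,0],[0,0,0]]
    - [0.5,[0,-0.001,0],[0,0,0]]
    - [0.5,[0,-0.002,0],[0,0,0]]
    - [0.5,[0,-0.002,0],[0,0,0]]
    - [0.5,[0,-0.002,0],[0,0,0]]

```text
t: 9.7
eef_pos: [0.5636, 0.0964, 0.0563]
orientation: [1.0, 0.014, 0.001, 0.005]
wrist_force: [-0.8, -14.3, 3.9]
finger_gap: 0.0425
```

Contact force rose to 14–21 N: seated against the stop. Now I withdraw straight back, then up.

>>> play_rows:
  steps:
    - [0.5,[0,0.003,0],[0,0,0]]
    - [0.5,[0,0.01,0],[0,0,0]]
    - [0.5,[0,0.03,0],[0,0,0]]
    - [0.5,[0,0.07,-0.01],[0,0,0]]
    - [0.5,[0,0.11,-0.04],[0,0,0]]

```text
t: 10.2
eef_pos: [0.5634, -0.0127, 0.094]
orientation: [1.0, 0.015, -0.003, 0.003]
wrist_force: [0.3, 1.0, 0.2]
finger_gap: 0.0431
```

>>> play_rows:
  steps:
    - [0.5,[0,0.04,-0.03],[0,0,0]]
    - [0.5,[0,0.08,-0.06],[0,0,0]]
    - [0.5,[0,0.12,-0.09],[0,0,0]]
    - [0.5,[0,0.16,-0.1],[0,0,0]]
    - [0.5,[0,0.2,-0.1],[0,0,0]]

```text
t: 10.7
eef_pos: [0.571, -0.2134, 0.1976]
orientation: [1.0, 0.016, -0.002, 0.004]
wrist_force: [0.5, -0.4, -0.4]
finger_gap: 0.0424
```

>>> play_rows:
  steps:
    - [0.5,[0,0.02,0],[0,0,0]]
    - [0.5,[0,0.03,0],[0,0,0]]
    - [0.5,[0,0.03,0],[0,0,0]]
    - [0.5,[0,0.03,0],[0,0,0]]
    - [0.5,[0,0.03,0],[0,0,0]]

```text
t: 11.2
eef_pos: [0.5718, -0.2418, 0.1973]
orientation: [1.0, 0.016, -0.002, 0.003]
wrist_force: [-0.3, 0.3, 0.1]
finger_gap: 0.0427
```

```bash
python3 - <<'E'
from m import *
go(-250,0,.2,-90); im=meas(100).astype(np.uint8)
cv2.imwrite("pics/top7.png",im)
for k in("cone","jar","weight","spool","reel","shears","tape","rail_left","rail_right"):
    print(k,[(np.round(d["location"],3).tolist(),round(d["conf"],2)) for d in bot.look_for("top",k)][:1])
E
```

```text
t 11.2 at [-2.479e+02  1.000e-01] [ 0.5718 -0.2418  0.1973] F [-0.3  0.3  0.1] gap 0.0427
 world [ 0.572  -0.2439  0.2   ] shift [ 0.0001  0.0021 -0.0026] turn [0.36 0.25 0.43]
right [216.  -53.1] [160.  -52.5] yaw -0.7
t1 [216.  -16.3] [160.  -16.2] yaw -0.09
t2 [216.   15.3] [160.   15.8] yaw -0.52
nose [219.5 -46. ] [219.4 -22. ]
nose [220.3  22. ] [220.3  46. ]
cone [([0.43, 0.071, 0.055], 0.82)]
jar []
weight []
spool [([0.769, -0.036, 0.046], 0.66)]
reel [([0.758, 0.13, 0.031], 0.59)]
shears [([0.454, -0.414, 0.01], 0.84)]
tape [([0.502, 0.329, 0.029], 0.75)]
rail_left [([0.492, 0.114, 0.001], 0.79)]
rail_right [([0.632, 0.113, 0.003], 0.82)]
```

View pics/top7.png

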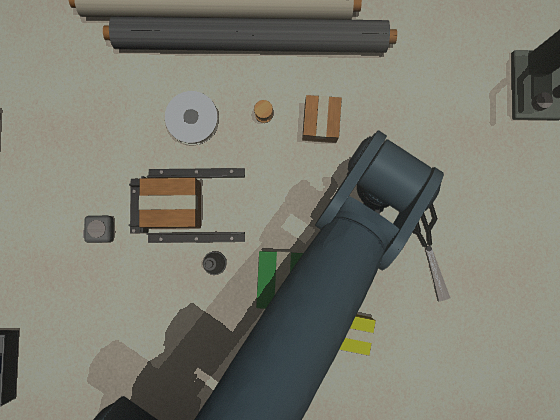

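The carton (px 137–200 × 177–228) sits against the stop, clear of both rails. The other visible things are where they were.

```bash
python3 -c "
from cell import bot
print(bot.finish_job())"
```

```text
the job is handed in; nothing more can be done
None
```

The carton is fully home against the stop plate, and I've handed the job in at about 11 s on the robot's clock. I squared and centred it with a two-finger push on its right side. Then I pushed it straight in from behind with the fingertips above the rails, until the force rose to 14–21 N at the stop, and withdrew.

**Carton position:** the last top view puts its nose at 219.4–220.3 mm along the 220 mm lane. It is within about 1 mm of the middle line with yaw within 0.7°, which leaves roughly 9 mm to each rail.

**Rails and hand:** the rail positions came back within about 4 mm of where they started, which is the detector's accuracy. The hand is well clear, with the wrist reading about zero.

**Checks that failed or disagreed:**
- **Yaw during the push:** several readings inside the lane (±3–5°) were wrong because the arm hid part of the carton. The visible nose edge stayed square.
- **Jar and weight:** the arm hid both in the final view, so I could not confirm them. I planned the path to clear them.
- **Shears:** they read about 4 cm off because they were half hidden. The visible part looks unmoved.

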